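# Make up a gland nut on the plate washer's valve block

## Robot

A 7-joint arm with a two-finger parallel gripper is mounted at the origin on the work surface. World frame = base frame: x ahead of the robot, y to its left, z up, the work surface at z = 0. Lengths are in m, angles in degrees, forces in N, time in s.
With the tool pointing down it reaches from about 0.35 to 0.775 m from the base axis. Payload 3.1 kg.
Tool frame: the origin (TCP) lies between the finger pads; the fingertips stand finger_overhang ahead of it and the grasp point (between the pads) lies 8 mm behind it (finger_overhang is the distance from the TCP to the fingertips, in m); z points along the fingers, y is the line along which they close (so a half turn about z gives the same grasp; the last joint's range is limited). The gripper opens to 85 mm and grips with 20 to 120 N. Pads are 22 mm wide; open, the fingers measure 114 mm over their backs; the gripper's body (76 mm by 85 mm) begins 54 mm behind the grasp point. The pads swing forward as they close: fully open they stand 13 mm farther back than shut.
Start: joints at [-78.134, 17.813, 0.802, 86.603, -0.252, 75.585, -1.558], TCP at [0.135, 0.533, 0.242] pointing down, gripper open.
Joint ranges: [-154.91, 154.91], [-16.99, 109.72], [-72.82, 74.43], [7.12, 147.25], [-82.49, 262.49], [11.32, 116.49], [-174.64, 174.64]. Speed limits (degrees/s): [159.86, 159.86, 180, 180, 180, 180, 180].

## Interface

Orientations are given as a 3x3 rotation matrix whose columns are the frame's x, y, z axes.
In Python, from workcell import * gives the robot as it stands. Calls block until the motion is done:
- move_to(position, orientation): joint-space move of the TCP to a pose.
- line_to(position, rot=None, vel=0.15, until_force=None): straight line of the TCP; rot=None keeps the orientation; vel is the mean speed in m/s. With until_force (N) it stops when the force on the tool has changed by that much, and returns True; else False.
- goto_joints(angles): joint-space move.
- gripper_to(opening, newtons=None): finger opening in m; newtons is the grip in N (None keeps the last); returns when the fingers have stopped.
- sleep(seconds).
- inverse_kinematics(position, orientation): joint angles nearest the present ones, or None.
- snapshot(name): name is "scene" or "top" or "wrist"; returns (picture, depth): 384x512x3 uint8, blue, green, red; 384x512 float32, m along the optical axis (not along the pixel's ray), 0 where there is no reading.
- camera_model(name): a dict with "fx", "fy", "cx", "cy" (pixels), "k1" (the pictures are not rectified: a ray, as slopes to the right and down, at radius r is drawn at 1 + k1 r^2 times it, then the intrinsics apply), "cam_to_world" (4x4, takes a point from camera to world coordinates). Camera axes: x right, y down, z forward; pixel columns grow to the right and rows downward; lengths in m; the calibration is good to about 2 mm. A picture is of the moment at which its call begins: read the wrist's pose just before it. camera_model takes no time and is no camera call; for the wrist camera it gives the pose at the moment of the call.
A pose or a line that the arm cannot do raises IKError and nothing moves.
- finish_job(): hands the job in; it is judged then, once.
Trained networks look in the newest picture that a camera, given by its name, has taken for a name from the list of things; names that differ only in an ending like _2 or _b are one class to them, and where a whole thing is asked for, a point or a joint stands for the part that bears it (a point fixed in the world has none). Each returns a list of dicts, best first, with "p" (0 to 1); they miss things now and then, are a little off and sometimes report something else, mostly with a low value. They report only what shows in the picture. A call takes as long as a camera call. They do not tell look-alikes from the thing itself.
- recognise(camera, label): "location" ([column, row] as shares, 0 to 1, of the picture: columns of its width, rows of its height, amid what is visible of it).
- spot_point(camera, label): "location" ([column, row] as shares, 0 to 1, of the picture: columns of its width, rows of its height: a listed point, or the origin of a listed thing).
Readings, each from a call of its own:
- read_time_s(): time.
- read_qpos(): joint angles.
- read_joint_vel(): joint speeds.
- read_tau(): joint torques, N m.
- read_ee_pos(): TCP position.
- read_eef_rot(): TCP orientation.
- read_force(): force on the tool from outside, world axes, zero at the start.
- read_wrist_torque(): the same for the moment, N m.
- read_width(): finger opening in m.
- read_grasp_force(): force on a finger pad.
Only numpy, scipy, OpenCV 4.12 (cv2) and the standard library are available. Lean on these libraries where they do the work, as an engineer would, in place of code of your own. Each camera call takes 0.05 s, during which the arm holds its last target. There are 200 camera calls.

## Task

The gland nut on the sloped face of the plate washer's valve block is loose: with the fingers run it clockwise until it is finger-tight and no further. Then take the wrench whose jaw fits the nut and tighten it by one more quarter turn, not beyond. Finally lay that wrench flat back on the white pad and let go, leaving the other wrench and everything else on the bench where it stands.

Things in the scene. Friction and masses are not known exactly. Their poses are not given: they have to be found in the camera images.
- nut_mid (a point): Centre of the plain steel hexagon gland nut, 30 mm across flats, 34.6 mm across corners, 20 mm high, about 128 mm above the bench; it does not move along its axis. A thin 8 mm probe stem stands out of its top by 16 mm. The point turns with the nut: z axis outward along the nut's axis, leaning 30 degrees from vertical towards the block's front; x axis through the middle of a flat.
- face (a point): Middle of the valve block's sloping metal face (90 mm along the slope, 110 mm wide), 32 mm below the nut's centre along its axis; z axis out of the face, -x axis down the slope. A 24 mm thick round neck joins face and nut (22 mm long). The block is fixed, at the robot's left or right, its front turned roughly to the robot.
- nut (a joint): Free running of the nut on its thread, rad: grows as the nut is turned clockwise seen from outside (looking down on its top). It turns with 0.12 N m until 2.7 = finger-tight, where it meets the ferrule and stiffens sharply; turning back loosens it just as easily. Starts between 0.4 and 1.7.
- ferrule (a joint): Extra clockwise turn of the nut beyond finger-tight, rad; 0 at the start, a quarter turn is 1.57, hard stop at 2.4. Moves only when the nut is at finger-tight and is turned with about 0.5 N m; it stays where it is left.
- wrench_big_mid (a point): The open-ended wrench that fits, 200 mm long, about 0.22 kg, flat on the pad. Point: mid-length, about its centre of mass, on its mid-plane 8 mm above its underside; x axis along it to the jaw, z up. A straight black grip 18 mm wide, 16 thick runs from here 105 mm to -x; to +x a steel shank 14 mm wide, 10 thick, then the 53.5 mm wide, 10 mm thick head.
- wrench_big_jaw (a point): Centre of this wrench's jaw, 75 mm along +x from its middle (where the nut's axis lies when it is fitted). The slot is 31.5 mm wide, open to +x, its bottom 19 mm behind this point; the rounded prong ends reach 15 mm beyond this point.
- wrench_small_mid (a point): Middle of the other wrench, same shape and length, but with a 19 mm slot in a 41 mm wide head: too small for the nut. Also lying on the pad, about 12 cm from the first, on either side of it. To be left alone.
- pad: White bench pad under both wrenches, fixed, 250 (x) by 270 (y) mm and 3 mm thick; origin at the centre of its underside.
- plates: Two white well plates, one on the other, 86 x 128 mm, 29 mm high, origin centre of underside. Bystander.
- vial: Small amber jar, 32 mm across, 55 mm high, origin centre of underside. Bystander.
- tip_rack: Pipette-tip rack 85 x 125 mm, 56 mm high, origin centre of underside. Bystander.
- reagent: Amber bottle 66 mm across, 150 mm high, origin centre of underside. Bystander.
- beaker: Glass beaker 76 mm across, 90 mm high, origin centre of underside. Bystander.
- dishes: Pile of three clear dishes 90 mm across, 45 mm high, origin centre of underside. Bystander.
- spray: Green spray bottle 84 mm across, 180 mm high, origin centre of underside. Bystander.
Mind the look-alikes: they are no part of the job. What is shaped like the part that bears wrench_big_mid but blue or green is not meant.

How it is judged (in metres and radians):
On the way, in this order (a step that is already met when the one before it is completed fails the run):
1. the nut is finger-tight, not yet tightened (value of joint nut above 2.58 rad and value of joint ferrule below 0.2 rad), for 0.2 s.
2. the wrench has given it a quarter turn more (value of joint ferrule between 1.32 and 1.82 rad and contact force between wrench_big and nut above 0.5 N).
At the end, for the whole second after the job is handed in: The nut is run home (joint nut above 2.5 rad) and a quarter turn beyond finger-tight (joint ferrule 1.32 to 1.82 rad, 1.57 +- 0.25); the fitting wrench lies flat (within 0.12 rad) and still on the pad, its middle over the pad and no more than 17 mm above the bench (value of joint nut above 2.5 rad and value of joint ferrule between 1.32 and 1.82 rad and x of wrench_big_mid in the frame of pad between -0.11 and 0.11 m and y of wrench_big_mid in the frame of pad between -0.125 and 0.125 m and z of wrench_big_mid in the frame of pad below 0.017 m and angle between the z axis of wrench_big_mid and the z axis of pad, either way round below 0.12 rad and linear speed of wrench_big below 0.02 m/s); the robot touches nothing.
It fails at once if the nut is tightened past finger-tight by the fingers instead of the wrench (contact force between the fingers and nut above 1 N and value of joint ferrule above 0.2 rad).
It fails at once if the wrench is put to the nut before it is finger-tight (contact force between wrench_big and nut above 1 N and value of joint nut below 2.3 rad and value of joint ferrule below 0.1 rad).
It fails at once if the nut is overtightened (more than 1.9 rad beyond finger-tight) (value of joint ferrule above 1.9 rad).
It fails at once if a bystander or the other wrench is moved more than 30 mm (distance of any of wrench_small_mid, plates, vial, tip_rack, reagent, beaker, dishes, spray from where it was at the start of the episode above 0.03 m).
It also fails if it takes over 72 s, if anything falls off the work surface, if the arm or the gripper's body presses on something with over 40 N, if the wrist force passes 120 N, or if a joint passes its speed limit or range.

## Working session

There is one attempt and no reset: what is moved stays moved. The work goes in short steps, each a Python script; the robot and the scene stay as the last script left them, time stands still between calls to the robot, and variables do not carry over. Pictures are saved under pics/ and viewed, at most 10 in all, crops included, and the job is handed in when it is done.

```bash
ls; mkdir -p pics; cat > h.py <<'E'
from workcell import *
import numpy as np, cv2
from scipy.spatial.transform import Rotation as R
def ray(m,px):
    k=np.array([[m["fx"],0,m["cx"]],[0,m["fy"],m["cy"]],[0,0,1.]])
    d=np.array([(px[0]-m["cx"])/m["fx"],(px[1]-m["cy"])/m["fy"]]);u=d.copy()
    for _ in range(10): u=d/(1+m["k1"]*(u@u))
    return u
def world(m,px,z):
    u=ray(m,px); T=np.array(m["cam_to_world"]); return T[:3,:3]@(np.array([u[0],u[1],1])*z)+T[:3,3]
def onplane(m,px,zw):
    u=ray(m,px); T=np.array(m["cam_to_world"]); d=T[:3,:3]@np.array([u[0],u[1],1]); return T[:3,3]+d*(zw-T[2,3])/d[2]
def px(l): return np.array(l)*[512,384]
E
python3 - <<'E'
from h import *
print(finger_overhang if 'finger_overhang' in globals() else None)
for c in ["scene","top"]:
    p,d=snapshot(c); m=camera_model(c); np.savez(f"pics/{c}.npz",p=p,d=d); cv2.imwrite(f"pics/{c}.png",p)
    print(c,np.round(m["cam_to_world"],3).tolist(),m["fx"],m["k1"])
    for n in ["nut_mid","face","wrench_big_mid","wrench_big_jaw","wrench_small_mid","pad"]:
        for r in spot_point(c,n)[:3]:
            q=px(r["location"]); z=d[int(q[1]),int(q[0])]
            print(n,round(r["p"],2),q.round(),world(m,q,z).round(3))
a=cv2.imread("pics/scene.png");b=cv2.imread("pics/top.png")
print(read_time_s())
E
```

```text
pics
0.011
scene [[0.216, 0.684, -0.697, 1.482], [0.976, -0.152, 0.154, -0.172], [-0.0, -0.713, -0.701, 1.054], [0.0, 0.0, 0.0, 1.0]] 468.4274653096618 -0.059911151037772836
nut_mid 0.63 [184. 209.] [ 0.568 -0.191  0.142]
wrench_big_mid 0.69 [435. 219.] [0.649 0.551 0.014]
wrench_big_mid 0.65 [304. 219.] [0.566 0.157 0.016]
wrench_big_jaw 0.74 [321. 217.] [0.558 0.215 0.004]
wrench_big_jaw 0.59 [443. 205.] [ 0.586  0.616 -0.001]
wrench_big_jaw 0.54 [297. 151.] [0.233 0.227 0.006]
wrench_small_mid 0.62 [337. 210.] [0.549 0.266 0.018]
pad 0.72 [320. 216.] [0.548 0.215 0.001]
top [[-0.086, -0.976, 0.202, 0.255], [-0.996, 0.085, -0.015, 0.064], [-0.002, -0.202, -0.979, 1.38], [0.0, 0.0, 0.0, 1.0]] 403.6710635045081 -0.1428893182652238
nut_mid 0.6 [325. 175.] [ 0.545 -0.18   0.135]
nut_mid 0.57 [323. 120.] [ 0.765 -0.219  0.039]
face 0.55 [326. 168.] [ 0.568 -0.188  0.128]
wrench_big_mid 0.76 [189. 285.] [0.237 0.293 0.007]
wrench_big_mid 0.64 [113. 171.] [0.653 0.543 0.013]
wrench_big_mid 0.61 [222. 186.] [0.562 0.156 0.021]
wrench_big_jaw 0.8 [206. 280.] [ 0.247  0.234 -0.005]
wrench_big_jaw 0.79 [ 95. 187.] [ 0.603  0.616 -0.001]
wrench_big_jaw 0.65 [228. 168.] [0.629 0.132 0.011]
wrench_small_mid 0.8 [193. 200.] [ 0.526  0.263 -0.001]
pad 0.61 [208. 194.] [0.542 0.21  0.001]
pad 0.5 [202. 132.] [0.755 0.211 0.052]
pad 0.21 [325. 120.] [ 0.767 -0.224  0.039]
0.7
```

View pics/scene.png

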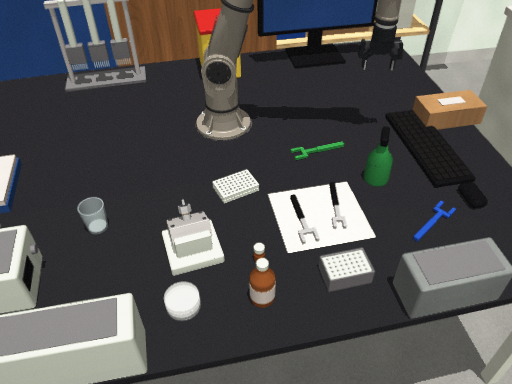

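View pics/top.png

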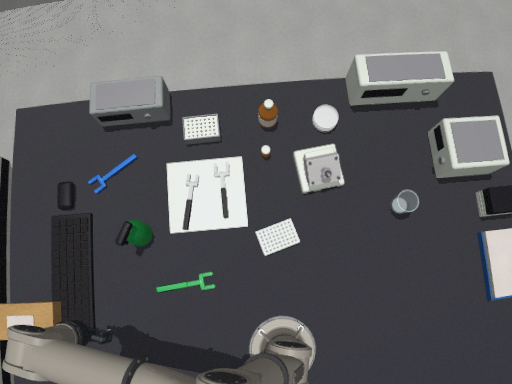

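The top picture shows the white pad at about (207,194) with two black-grip wrenches. The right one, grip (225,200) and head (221,170), has the wider head. The left one, grip (187,215) and head (192,182), has the smaller head.

What could be mistaken for the target:
- the small wrench at (189,200)
- the blue wrench at (113,172)
- the green wrench at (187,285)

My choice is the right one. The nut stands on the valve block at (326,174).

Next I'll take close looks at the pad and the block.

```bash
cat > s1.py <<'E'
from h import *
D=np.diag([1.,-1,-1])
Rt=np.array(read_eef_rot()); print(Rt.round(2).tolist())
m=camera_model("wrist"); T=np.array(m["cam_to_world"])
p0=np.array(read_ee_pos())
print("cam in tool",(Rt.T@(T[:3,3]-p0)).round(3),(Rt.T@T[:3,:3]).round(2).tolist(),m["fx"],m["k1"])
line_to([p0[0],p0[1],0.36],vel=0.3)
for rz in (0,180,90,-90):
    Rr=R.from_euler('z',rz,degrees=True).as_matrix()@D
    q=inverse_kinematics([0.53,0.2,0.36],Rr); print(rz,None if q is None else np.round(q))
def look(pos,Rr,name,labels):
    move_to(pos,Rr); sleep(0.2)
    m=camera_model("wrist");p,d=snapshot("wrist");np.savez(f"pics/{name}.npz",p=p,d=d,T=np.array(m["cam_to_world"]));cv2.imwrite(f"pics/{name}.png",p)
    for n in labels:
        for r in spot_point("wrist",n)[:3]:
            q=px(r["location"]); z=d[int(q[1]),int(q[0])]; print(n,round(r["p"],2),q.round(),world(m,q,z).round(4))
Rr=D
look([0.50,0.2,0.36],Rr,"pad1",["wrench_big_mid","wrench_big_jaw","wrench_small_mid","pad"])
# tool z along -axis, guess front = toward robot
a=np.array([-0.5,0,0.866])
z=-a; y=np.array([0,-1.,0]); x=np.cross(y,z)
Rn=np.c_[x,y,z]
n=np.array([0.555,-0.183,0.128])
print(np.round(inverse_kinematics(n+a*0.15,Rn)) )
look(n+a*0.16,Rn,"nut1",["nut_mid","face"])
print(np.round(read_qpos()),read_time_s())
cv2.imwrite("pics/both1.png",cv2.resize(np.hstack([cv2.imread("pics/pad1.png"),cv2.imread("pics/nut1.png")]),(800,300)))
E
python3 s1.py
```

```text
[[-0.97, 0.25, 0.0], [0.25, 0.97, 0.0], [0.0, 0.0, -1.0]]
cam in tool [ 0.071 -0.    -0.132] [[0.0, -0.96, -0.28], [1.0, -0.0, 0.0], [-0.0, -0.28, 0.96]] 284.2881504562784 -0.06940336228500704
0 [ -48.   21.   39.   71.  -13.   93. -102.]
180 [-39.  19.  25.  70.  -8.  92.  74.]
90 [-46.  20.  34.  71. -11.  93. -13.]
-90 [-32.  18.  14.  70.  -4.  92. 161.]
wrench_big_mid 0.75 [47. 63.] [0.6515 0.5434 0.0166]
wrench_big_mid 0.69 [209. 288.] [0.2369 0.297  0.0132]
wrench_big_mid 0.65 [283. 119.] [0.5577 0.1605 0.0099]
wrench_big_jaw 0.97 [21. 94.] [0.6062 0.6122 0.0018]
wrench_big_jaw 0.76 [249. 281.] [2.443e-01 2.193e-01 1.000e-04]
wrench_big_jaw 0.75 [287.  68.] [0.6375 0.1551 0.0041]
wrench_small_mid 0.9 [216. 134.] [0.5341 0.2711 0.016 ]
wrench_small_mid 0.3 [122. 191.] [0.4477 0.4215 0.0575]
pad 0.8 [250. 127.] [0.5439 0.2148 0.0036]
pad 0.74 [378. 219.] [ 0.3873 -0.0103  0.0279]
[-45. -16.  62. 118.   6.  41. -73.]
nut_mid 0.7 [264. 186.] [ 0.5449 -0.188   0.1481]
[-37. -14.  56. 117.   2.  42. -69.] 5.3083
```

View pics/both1.png

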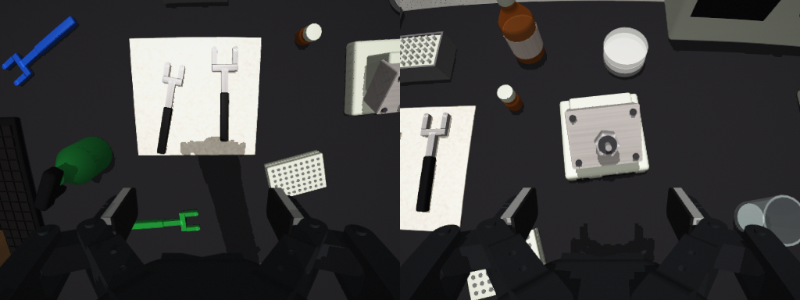

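Both views agree. The wide-headed black-grip wrench is the pad's right one, grip at about (287,120) and jaw (287,68) in pad1. The hex nut is at (265,186) in nut1. Next I'll fit the face plane, nut axis and hex angle.

```bash
cat > s2.py <<'E'
from h import *
mc=camera_model("wrist")
def cloud(name):
    f=np.load(f"pics/{name}.npz");m=dict(mc);T=f["T"];d=f["d"];v,u=np.mgrid[:384,:512]
    K=np.array([[m["fx"],0,m["cx"]],[0,m["fy"],m["cy"]],[0,0,1.]])
    pts=cv2.undistortPoints(np.c_[u.ravel(),v.ravel()].astype(np.float64)[:,None],K,np.array([m["k1"],0,0,0.]))[:,0]
    # model: distorted = u(1+k1 r^2)
    P=np.c_[pts,np.ones(len(pts))]*d.ravel()[:,None]
    return (P@T[:3,:3].T+T[:3,3]).reshape(384,512,3),f["p"],d
P,im,d=cloud("nut1")
roi=np.zeros((384,512),bool);roi[110:230,195:325]=1
sel=roi&(d>0)&(P[...,2]>0.06)&(P[...,2]<0.20)
X=P[sel];rng=np.random.default_rng(0);best=0
for _ in range(400):
    a,b,c=X[rng.choice(len(X),3,False)];n=np.cross(b-a,c-a)
    if np.linalg.norm(n)<1e-6: continue
    n/=np.linalg.norm(n);n*=np.sign(n[2]);
    if n[2]>0.95: continue
    k=abs((X-a)@n)<0.002
    if k.sum()>best: best=k.sum();N=n;A=a;K=k
c=X[K].mean(0);n=np.linalg.svd(X[K]-c)[2][2];n*=np.sign(n[2])
print("face n",n.round(3),"tilt",np.degrees(np.arccos(n[2])),"c",c.round(4),best,len(X))
yaw=np.degrees(np.arctan2(n[1],n[0]));print("front yaw",yaw)
h=(X-c)@n
up=np.r_[n[:2]/np.linalg.norm(n[:2])*0.5,0.866]
sx=np.cross(np.cross(up,[0,0,1]),up);sx/=np.linalg.norm(sx); # upslope-ish
sy=np.cross(up,sx)
print(np.percentile(h,[50,90,98,99.5]))
top=X[(h>0.036)&(h<0.047)];st=X[h>0.05]
for nm,S in(("top",top),("stem",st)):
    if len(S): print(nm,len(S),S.mean(0).round(4),((S-c)@n).mean().round(4))
k=K
q=np.c_[(X[k]-c)@sx,(X[k]-c)@sy]; r=cv2.minAreaRect(q.astype(np.float32)); print("face rect",r)
ctr=c+sx*r[0][0]+sy*r[0][1]; print("face centre",ctr.round(4),"nut pred",(ctr+up*0.032).round(4))
cv2.imwrite("pics/nutcrop.png",cv2.resize(im[100:240,190:330],(560,560),interpolation=cv2.INTER_CUBIC))
P,im,d=cloud("pad1")
roi=np.zeros((384,512),bool);roi[50:190,255:330]=1
s=roi&(P[...,2]<0.04)&(P[...,2]>-0.01)
g=im.max(2)
blk=s&(g<60)&(P[...,2]>0.008)
B=P[blk];print("grip",len(B),np.median(B[:,2]));print(cv2.minAreaRect(B[:,:2].astype(np.float32)))
cv2.imwrite("pics/padcrop.png",cv2.resize(im[40:190,240:340],(400,600),interpolation=cv2.INTER_CUBIC))
E
python3 s2.py
```

```text
face n [-0.495 -0.058  0.867] tilt 29.871676696230377 c [ 0.5727 -0.1859  0.1017] 5826 8252
front yaw -173.29237233824125
[-2.69470503e-05  6.08543153e-03  4.40014741e-02  5.74368605e-02]
top 679 [ 0.5496 -0.189   0.1376] 0.0427
stem 69 [ 0.542  -0.19    0.1496] 0.0569
face rect ((-0.003202240914106369, -0.0005921199917793274), (0.08943541347980499, 0.10976430773735046), 0.07186461985111237)
face centre [ 0.57   -0.1868  0.1001] nut pred [ 0.5541 -0.1887  0.1279]
grip 621 0.01886290420211917
((0.5068004727363586, 0.15367117524147034), (0.10217717289924622, 0.016502533107995987), 1.1246095895767212)
```

```bash
cat > s3.py <<'E'
from s2 import *
P,im,d=cloud("nut1")
a=np.array([np.cos(np.radians(-173.3))*.5,np.sin(np.radians(-173.3))*.5,.866]);a/=np.linalg.norm(a)
c0=np.array([0.5541,-0.1887,0.128])
ex=np.array([0,0,1])-a*a[2];ex/=np.linalg.norm(ex);ey=np.cross(a,ex)  # ex = up the slope
Q=P-c0;h=Q@a
m=roi2=(abs(h-0.010)<0.003)&(np.hypot(Q@ex,Q@ey)<0.022)
p=np.c_[(Q@ex)[m],(Q@ey)[m]]
hull=cv2.convexHull(p.astype(np.float32))[:,0]
from scipy.optimize import minimize
print(len(p))
def cost(v):
    # support extents at hex directions
    e=0
    for k in range(6):
        t=v[0]+k*np.pi/3;s=((p-v[1:])@[np.cos(t),np.sin(t)]);e+=(np.percentile(s,99)-v[3] if 0 else 0)
    return e
for deg in range(0,60,5):
    ex_=[np.percentile(p@[np.cos(t),np.sin(t)],99)-np.percentile(p@[np.cos(t),np.sin(t)],1) for t in np.radians([deg,deg+60,deg+120])]
    print(deg,np.round(np.array(ex_)*1000,1),round(1000*sum(ex_),1))
# rectified view of nut-top plane
mc["T"]=np.load("pics/nut1.npz")["T"]
g=np.linspace(-.03,.03,500);U,V=np.meshgrid(g,g) # col: -ey.. row: down slope
W=c0+a*0.010+(-V[...,None])*ex+(-U[...,None])*ey
T=mc["T"];C=(W-T[:3,3])@T[:3,:3];s=C[...,:2]/C[...,2:];s=s*(1+mc["k1"]*(s**2).sum(-1,keepdims=True))
mp=(s*[mc["fx"],mc["fy"]]+[mc["cx"],mc["cy"]]).astype(np.float32)
r=cv2.remap(im,mp,None,cv2.INTER_CUBIC)
cv2.imwrite("pics/rect.png",np.hstack([r,cv2.resize(cv2.imread("pics/padcrop.png"),(300,500))]))
E
python3 s3.py | tail -13
```

```text
656
0 [30.4 29.8 29.9] 90.2
5 [30.7 30.3 30.3] 91.3
10 [30.8 30.5 30.5] 91.8
15 [31.1 30.5 30.8] 92.4
20 [30.9 30.8 31. ] 92.7
25 [30.8 30.7 30.8] 92.3
30 [30.4 30.2 30.5] 91.1
35 [30.  29.7 30.1] 89.8
40 [29.7 29.5 29.8] 88.9
45 [29.5 29.2 29.6] 88.3
50 [29.5 29.1 29.7] 88.3
55 [29.6 29.4 29.6] 88.6
```

View pics/rect.png

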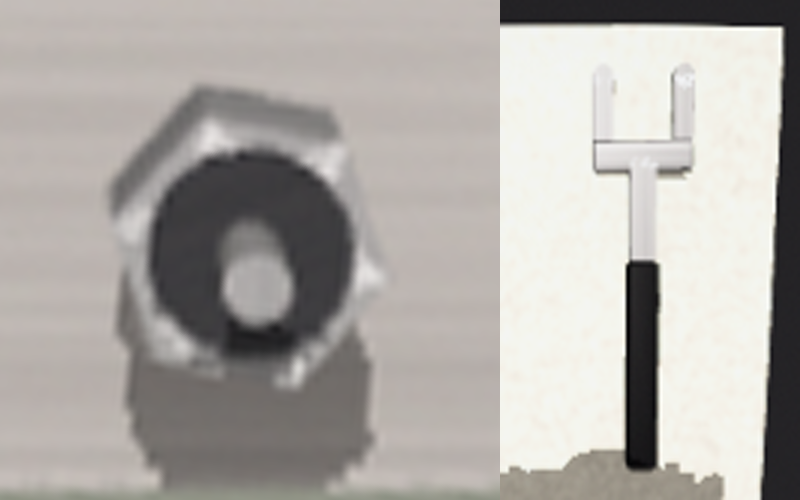

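The rectified crop shows the nut centred near (248,250) with corners at image angles of about 12° mod 60. The wide-slot wrench has its prongs at (603,90) and (683,90). Next I'll check reach for turning the nut and for swinging the wrench.

```bash
cat >> h.py <<'E'
yaw=np.radians(-173.3)
a=np.array([np.cos(yaw)*.5,np.sin(yaw)*.5,np.sqrt(.75)])
NUT=np.array([0.5543,-0.1887,0.1283])
ex=np.array([0,0,1])-a*a[2];ex/=np.linalg.norm(ex);ey=np.cross(a,ex)
def dr(t): t=np.radians(t); return np.cos(t)*ex+np.sin(t)*ey
def rot(t):  # tool rotation with y at angle t
    y=dr(t); return np.c_[np.cross(y,-a),y,-a]
E
python3 - <<'E'
from h import *
f=lambda p,r:(lambda q:None if q is None else np.round(q).astype(int).tolist())(inverse_kinematics(p,r))
for t in range(-200,200,30): print(t,f(NUT+a*0.0,rot(t)),f(NUT+a*.07,rot(t)))
print("wrench")
for th in range(90,271,20):
    for s in (1,-1): print(th,s,f(NUT+dr(th)*0.10+a*0.006,rot(th+90*s)),f(NUT+dr(th)*0.13+a*0.05,rot(th+90*s)))
print(f([0.53,.154,.017],np.diag([1.,-1,-1])),f([0.53,.154,.017],np.diag([-1.,1,-1])))
E
```

```text
-200 [-18, 21, 55, 118, -61, 41, -117] [-27, 10, 64, 118, -44, 42, -129]
-170 [-17, 20, 53, 118, -59, 40, -88] [-27, 10, 64, 118, -44, 42, -99]
-140 [-10, 17, 43, 118, -55, 36, -61] [-33, 12, 71, 118, -48, 45, -66]
-110 [-17, 20, 53, 118, -60, 40, -28] [0, 6, 32, 117, -36, 38, -47]
-80 [17, 14, 11, 117, -41, 30, -13] [9, 6, 22, 117, -34, 38, -19]
-50 [35, 15, -10, 116, -31, 27, 8] [38, 7, -10, 116, -28, 36, 5]
-20 [53, 17, -30, 116, -17, 25, 26] [58, 8, -31, 115, -22, 35, 31]
10 [-20, 21, 57, 118, -62, 42, 94] [-32, 12, 70, 118, -47, 44, 83]
40 [-15, 19, 50, 118, -58, 39, 121] [83, 14, -60, 115, -7, 33, 77]
70 [-15, 19, 51, 118, -58, 39, 151] [83, 14, -60, 115, -7, 33, 107]
100 [-24, 24, 64, 118, -66, 45, -173] [83, 14, -60, 115, -7, 33, 137]
130 [-24, 24, 64, 118, -65, 45, -143] [-25, 9, 61, 118, -43, 42, -160]
160 [-18, 21, 55, 118, -61, 41, -117] [-27, 10, 64, 118, -44, 42, -129]
190 [-17, 20, 53, 118, -59, 40, -88] [-27, 10, 64, 118, -44, 42, -99]
wrench
90 1 [-31, 11, 51, 125, -47, 28, -118] [-29, 0, 41, 126, -20, 27, -146]
90 -1 [51, 12, -40, 122, -6, 20, 25] [52, 3, -41, 123, 
[... 638 characters left out ...]
190 -1 [-15, 22, 62, 128, -72, 44, -155] [-10, 11, 59, 131, -59, 40, -161]
210 1 [47, 16, -10, 122, -43, 27, 21] [54, 12, -10, 123, -41, 33, 24]
210 -1 [-13, 27, 65, 124, -73, 50, -134] [-13, 24, 72, 125, -67, 54, -133]
230 1 [56, 19, -20, 116, -32, 28, 32] [62, 15, -20, 116, -32, 34, 35]
230 -1 [4, 21, 43, 118, -62, 42, -124] [-4, 23, 61, 118, -63, 53, -119]
250 1 [71, 24, -41, 111, -9, 28, 30] [69, 19, -30, 109, -21, 36, 43]
250 -1 [4, 23, 43, 113, -60, 45, -108] [8, 20, 44, 111, -55, 49, -110]
270 1 [75, 29, -51, 106, 7, 31, 34] [80, 26, -51, 102, 1, 37, 42]
270 -1 [1, 25, 46, 109, -59, 47, -92] [3, 24, 50, 105, -56, 53, -94]
[-36, 33, 25, 102, -18, 49, -93] [17, 42, -52, 100, 39, 57, 41]
```

```bash
cat > s4.py <<'E'
from h import *
gripper_to(0.06,20)
move_to(NUT+a*0.10,rot(48)); print(np.round(read_qpos()))
f0=np.array(read_force());
print(line_to(NUT+a*0.001,vel=0.1,until_force=8))
print(np.round(read_ee_pos(),4),np.round(read_force()-f0,1))
tz0=np.array(read_wrist_torque())@a
gripper_to(0.0,20)
print("w",read_width(),read_grasp_force(),np.round(read_force()-f0,1),"tau",np.array(read_wrist_torque())@a-tz0,read_time_s())
for t in (42,36,30):
    line_to(NUT+a*0.001,rot(t)); 
    print(t,round(np.array(read_wrist_torque())@a-tz0,3),np.round(read_force()-f0,1),round(read_width(),4),round(read_time_s(),2),np.round(read_qpos()))
E
python3 s4.py
```

```text
[ 87.   9. -61. 114. -15.  38.  93.]
False
[ 0.554  -0.1889  0.1296] [-1.2  0.4  0.8]
w 0.029559585205364263 23.93914824220701 [-3.5 -0.3  4.3] tau 0.15062108376881878 9.5917
42 -0.116 [-4.3 -0.3  6.6] 0.0295 9.85 [ 66.  20. -47. 115.  -0.  24.  73.]
36 -0.106 [-5.6 -0.4  7.8] 0.0291 10.11 [ 65.  20. -46. 115.  -2.  24.  69.]
30 -0.12 [-6.2 -0.8  6.1] 0.0292 10.37 [ 64.  19. -44. 115.  -4.  24.  64.]
```

```bash
cat > s5.py <<'E'
from h import *
tq=lambda:np.array(read_wrist_torque())@a
b=[];t=30
while t>-100:
    t-=4 if t<0 else 6
    line_to(NUT+a*0.001,rot(t)); v=tq(); b.append(v)
    y=np.array(read_eef_rot())[:,1]; tm=np.degrees(np.arctan2(y@ey,y@ex))
    print(t,round(v,3),round(tm,1),round(read_width(),4),round(read_time_s(),2),np.round(read_force(),0))
    if abs(v-np.median(b))>0.1 and len(b)>2: break
E
python3 s5.py
```

```text
24 -0.075 24.0 0.0296 10.62 [-5. -1.  5.]
18 -0.155 18.0 0.0294 10.88 [-6. -0.  7.]
12 -0.1 12.0 0.0295 11.14 [-6. -1.  7.]
6 -0.098 6.0 0.0294 11.4 [-6. -0.  7.]
0 -0.088 0.0 0.0293 11.66 [-7.  0.  6.]
-6 -0.128 -6.0 0.0294 11.92 [-5. -0.  6.]
-10 -0.085 -10.0 0.029 12.17 [-6. -1.  5.]
-14 -0.1 -14.0 0.0297 12.42 [-6. -0.  6.]
-18 -0.142 -18.0 0.0293 12.67 [-6. -0.  7.]
-22 -0.073 -22.0 0.0295 12.92 [-6. -1.  6.]
-26 -0.086 -26.0 0.0293 13.17 [-8. -1.  7.]
-30 -0.146 -30.0 0.0297 13.42 [-6. -1.  6.]
-34 -0.093 -34.0 0.0296 13.67 [-6. -1.  7.]
-38 0.21 -37.9 0.0297 13.92 [-7. -1.  6.]
```

The torque jumped at -38°, so the nut is finger-tight. I'll release, retreat and check, then go to the wrench.

```bash
cat > s6.py <<'E'
from h import *
sleep(0.3)
gripper_to(0.06); line_to(NUT+a*0.10,vel=0.2)
m=camera_model("wrist");p,d=snapshot("wrist");np.savez("pics/nut2.npz",p=p,d=d,T=np.array(m["cam_to_world"]))
line_to(NUT+a*0.17,vel=0.3)
W=np.array([0.505,0.1537,0.20]);Rw=R.from_euler('z',1.1,degrees=True).as_matrix()@np.diag([1.,-1,-1])
move_to(W,Rw);sleep(0.15)
m=camera_model("wrist");p2,d2=snapshot("wrist");T=np.array(m["cam_to_world"])
print(np.round(read_qpos()),read_time_s())
# rectify both: nut plane, wrench plane (z=0.013)
def rect(im,T,W):
    C=(W-T[:3,3])@T[:3,:3];s=C[...,:2]/C[...,2:];s=s*(1+m["k1"]*(s**2).sum(-1,keepdims=True))
    return cv2.remap(im,(s*[m["fx"],m["fy"]]+[m["cx"],m["cy"]]).astype(np.float32),None,cv2.INTER_CUBIC)
g=np.linspace(-.03,.03,400);U,V=np.meshgrid(g,g)
r1=rect(p,np.load("pics/nut2.npz")["T"],NUT+a*.01-V[...,None]*ex-U[...,None]*ey)
xs=np.linspace(0.67,0.47,600);ys=np.linspace(0.154+.0667,0.154-.0667,400);Y,X=np.meshgrid(ys,xs)
r2=rect(p2,T,np.stack([X,Y,0*X+.016],-1))
cv2.imwrite("pics/chk.png",np.hstack([np.vstack([r1,np.zeros((200,400,3),np.uint8)]),r2]))
E
python3 s6.py
```

```text
[  27.   31.  -67.   92.   30.   76. -133.] 18.1333
```

View pics/chk.png

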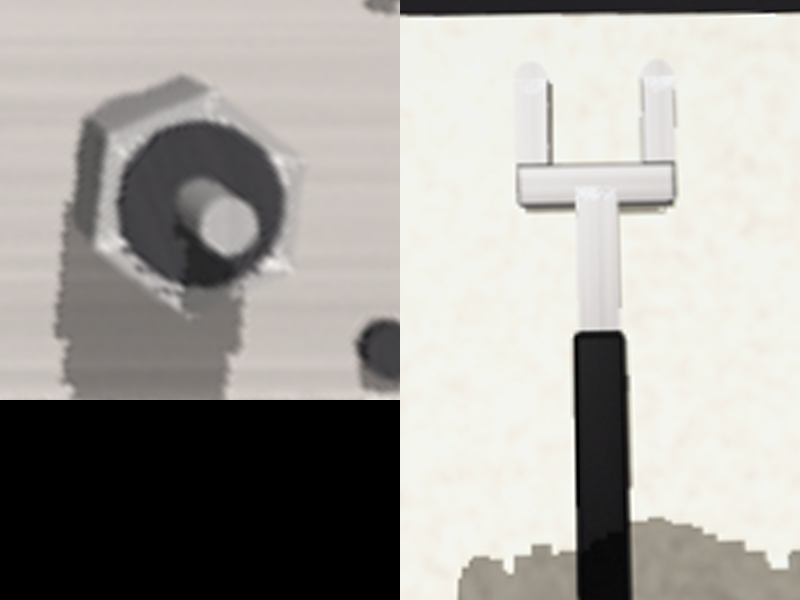

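The nut's flats are now at about 22° mod 60, as the fingers left them. The wrench's prong ends at row 62 and slot bottom at row 163 put its middle at (0.5594, 0.1545). Next, grasp and lift it.

```bash
cat > s7.py <<'E'
from h import *
Rw=R.from_euler('z',0.9,degrees=True).as_matrix()@np.diag([1.,-1,-1])
gripper_to(0.05,100)
move_to([0.5294,0.1542,0.08],Rw)
print(line_to([0.5294,0.1542,0.0155],vel=0.08,until_force=6),np.round(read_ee_pos(),4))
gripper_to(0.0,100); print(read_width(),read_grasp_force())
line_to([0.5294,0.1542,0.25],vel=0.2)
print(read_width(),np.round(read_force(),1),np.round(read_qpos()),read_time_s())
f=lambda p,r:(lambda q:None if q is None else np.round(q).astype(int).tolist())(inverse_kinematics(p,r))
for th in (232,200,170,137): print(th,f(NUT+dr(th)*.105+a*.006,rot(th+90)))
print(f(NUT+dr(232)*.165+a*.006,rot(322)),f(NUT+dr(232)*.165+a*.08,rot(322)))
E
python3 s7.py
```

```text
False [0.5297 0.1546 0.0159]
0.01496870834355175 98.81324529647827
0.015376065955871187 [ 0.3 -0.8 -2.4] [  25.   31.  -66.   84.   29.   83. -130.] 21.65
232 [93, 39, -72, 115, 37, 30, -26]
200 [92, 30, -67, 123, 24, 21, -49]
170 [89, 24, -67, 129, 18, 16, -79]
137 [82, 19, -67, 130, 15, 15, -120]
[98, 43, -71, 113, 36, 31, -18] [103, 29, -68, 112, 7, 35, 7]
```

```bash
cat > s8.py <<'E'
from h import *
f=np.load("pics/top.npz");m=camera_model("top")
b=world(m,(404,203),f["d"][203,404]);print("beaker",b.round(3), "handle end at pre",(NUT+dr(232)*.222).round(3))
th=232;Rf=rot(th+90)
move_to(NUT+dr(th)*.147+a*.12,Rf); print(np.round(read_qpos()),read_width())
line_to(NUT+dr(th)*.147+a*.005,vel=0.15);sleep(0.2)
m=camera_model("wrist");p,d=snapshot("wrist");T=np.array(m["cam_to_world"])
x0=-dr(th);y0=dr(th+90)
g=np.linspace(-.06,.06,600);U,V=np.meshgrid(np.linspace(-.045,.045,450),g)
W=NUT+a*.0075-V[...,None]*x0+U[...,None]*y0
C=(W-T[:3,3])@T[:3,:3];s=C[...,:2]/C[...,2:];s=s*(1+m["k1"]*(s**2).sum(-1,keepdims=True))
cv2.imwrite("pics/pre.png",cv2.remap(p,(s*[m["fx"],m["fy"]]+[m["cx"],m["cy"]]).astype(np.float32),None,cv2.INTER_CUBIC))
print(np.round(read_ee_pos()-(NUT+dr(th)*.147+a*.005),4),np.round(read_qpos()),read_time_s())
E
python3 s8.py
```

```text
beaker [ 0.45  -0.476  0.004] handle end at pre [ 0.457 -0.376  0.06 ]
[100.  17. -58. 112. -15.  41.  24.] 0.01521387765909483
[-0.0001 -0.0007  0.0007] [ 82.  28. -47. 114.  -5.  25.  15.] 25.1167
```

View pics/pre.png

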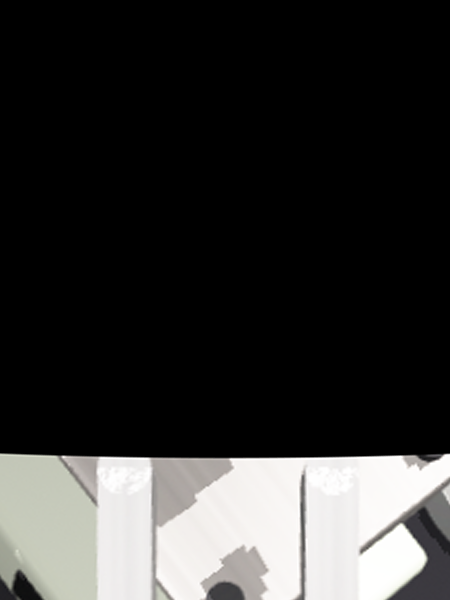

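The prongs sit at columns 97–153 and 304–358. The jaw's centre is therefore about 0.6 mm to the +y side, which matches the arm's own position error. I'll correct for it and slide on with force watch.

```bash
cat > s9.py <<'E'
from h import *
th=232;x0=-dr(th);y0=dr(th+90);off=-0.0006*y0-a*0.0004
def st(tag):
    e=np.array(read_ee_pos())-NUT; F=np.array(read_force())-f0
    print(tag,"r,y,ax mm",np.round(np.array([-e@x0,e@y0,e@a])*1000,2),"F x,y,a",np.round([F@x0,F@y0,F@a],1),"M",round(np.array(read_wrist_torque())@a-m0,2),round(read_time_s(),1))
f0=np.array(read_force());m0=np.array(read_wrist_torque())@a
line_to(NUT+dr(th)*.140+a*.005+off,vel=0.05);st("a")
for r in (.130,.125,.120,.115,.110,.106,.104,.102,.1005):
    hit=line_to(NUT+dr(th)*r+a*.005+off,vel=0.04,until_force=8);st(r)
    if hit: print("hit");break
E
python3 s9.py
```

```text
a r,y,ax mm [139.15  -0.71   4.65] F x,y,a [-0.5 -0.1  1.4] M -0.01 25.4
0.13 r,y,ax mm [129.43  -0.62   4.57] F x,y,a [-0.1  0.7  1.1] M 0.03 25.8
0.125 r,y,ax mm [124.54  -0.61   4.59] F x,y,a [ 0.2 -0.4  1.5] M -0.02 26.1
0.12 r,y,ax mm [119.45  -0.64   4.57] F x,y,a [-0.4 -0.3  1.4] M -0.07 26.4
0.115 r,y,ax mm [114.46  -0.61   4.59] F x,y,a [0.7 0.2 1.4] M 0.07 26.6
0.11 r,y,ax mm [109.47  -0.59   4.61] F x,y,a [-0.8 -0.6  0.8] M 0.06 26.9
0.106 r,y,ax mm [105.54  -0.61   4.59] F x,y,a [0.5 1.3 1.6] M 0.0 27.2
0.104 r,y,ax mm [103.81  -0.61   4.59] F x,y,a [0.4 0.1 1.1] M 0.03 27.4
0.102 r,y,ax mm [103.21  -0.59   4.71] F x,y,a [-3.  -0.3  1.2] M -0.0 27.7
0.1005 r,y,ax mm [103.09  -0.56   4.83] F x,y,a [-5.7 -0.4  1.7] M -0.01 27.9
```

The jaw is fully seated, with the slot bottom touching at r = 103.3 mm. Now I'll swing it clockwise.

```bash
cat > s10.py <<'E'
from h import *
f0=np.array(read_force());off=-0.0003*dr(322)
pose=lambda th:(NUT+dr(th)*.1047+a*.005+off*(th>225),rot(th+90))
p,r=pose(232);line_to(p,r,vel=0.05)
f0=np.array(read_force());m0=np.array(read_wrist_torque())@a
th=232.
while th>139:
    th-=3 if th>222 else 6
    p,r=pose(th);line_to(p,r,vel=0.06)
    e=np.array(read_ee_pos())-NUT;F=np.array(read_force())-f0;u=dr(th)
    tm=np.degrees(np.arctan2(e@ey,e@ex))%360
    T=np.cross(e,F)@a+0
    print(th,"act",round(tm,1),"r",round(np.hypot(e@ex,e@ey)*1000,1),"ax",round(e@a*1000,1),"Frad",round(F@u,1),"Ft",round(F@dr(th+90),1),"T",round(T,2),"M",round(np.array(read_wrist_torque())@a-m0,2),"w",round(read_width()*1000,1),round(read_time_s(),1))
    if np.linalg.norm(F)>40: print("STOP");break
print(np.round(read_qpos()))
E
python3 s10.py
```

```text
229.0 act 228.9 r 103.8 ax 5.0 Frad -0.6 Ft 0.4 T 0.04 M -0.01 w 15.1 28.4
226.0 act 225.9 r 104.3 ax 5.0 Frad -1.4 Ft 0.8 T 0.09 M 0.06 w 15.4 28.7
223.0 act 223.0 r 104.3 ax 5.0 Frad -0.4 Ft -1.0 T -0.1 M 0.08 w 15.1 28.9
220.0 act 220.1 r 104.4 ax 5.0 Frad 0.2 Ft 0.7 T 0.08 M 0.15 w 14.9 29.2
214.0 act 214.2 r 104.5 ax 5.1 Frad -0.5 Ft 0.4 T 0.04 M 0.23 w 15.1 29.5
208.0 act 208.2 r 104.6 ax 5.1 Frad -1.6 Ft -0.0 T -0.0 M 0.21 w 15.3 29.8
202.0 act 202.3 r 104.6 ax 5.1 Frad -0.8 Ft 0.5 T 0.06 M 0.18 w 15.4 30.2
196.0 act 196.2 r 104.6 ax 5.1 Frad -1.7 Ft 1.0 T 0.1 M 0.2 w 15.3 30.5
190.0 act 190.3 r 104.6 ax 5.1 Frad -0.9 Ft 0.1 T 0.01 M 0.19 w 15.2 30.8
184.0 act 184.3 r 104.6 ax 5.1 Frad -0.9 Ft 1.4 T 0.14 M 0.19 w 15.5 31.2
178.0 act 178.3 r 104.7 ax 5.0 Frad -1.2 Ft 0.8 T 0.08 M 0.15 w 15.3 31.5
172.0 act 172.3 r 104.6 ax 5.0 Frad -1.3 Ft 0.7 T 0.08 M 0.11 w 15.2 31.8
166.0 act 166.3 r 104.6 ax 5.0 Frad -0.7 Ft 1.0 T 0.11 M 0.12 w 15.0 32.2
160.0 act 160.3 r 104.6 ax 5.0 Frad -1.0 Ft 0.7 T 0.07 M 0.11 w 15.1 32.5
154.0 act 154.3 r 104.6 ax 5.0 Frad -1.1 Ft 0.7 T 0.07 M 0.1 w 15.1 32.8
148.0 act 148.3 r 104.6 ax 5.0 Frad -1.2 Ft 1.5 T 0.15 M 0.13 w 15.5 33.2
142.0 act 142.3 r 104.6 ax 5.0 Frad -1.4 Ft 1.0 T 0.11 M 0.03 w 15.1 33.5
136.0 act 136.3 r 104.6 ax 5.0 Frad -2.2 Ft 1.0 T 0.11 M -0.03 w 15.5 33.8
[ 50.  10. -29. 131. -34.  17. -75.]
```

```bash
cat > s11.py <<'E'
from h import *
pose=lambda th,h=.005:(NUT+dr(th)*.1047+a*h,rot(th+90))
p,r=pose(132);line_to(p,r,vel=0.05);sleep(0.2)
print("M",np.array(read_wrist_torque())@a)
p,r=pose(137);line_to(p,r,vel=0.05)
print("M",np.array(read_wrist_torque())@a)
f0=np.array(read_force())
hit=line_to(pose(137,.055)[0],vel=0.08,until_force=15);print(hit,np.round(np.array(read_force())-f0,1),read_width())
if not hit:
    line_to(pose(137,.11)[0],vel=0.2);sleep(.2)
    m=camera_model("wrist");p,d=snapshot("wrist");T=np.array(m["cam_to_world"])
    g=np.linspace(-.03,.03,400);U,V=np.meshgrid(g,g)
    W=NUT+a*.01-V[...,None]*ex-U[...,None]*ey
    C=(W-T[:3,3])@T[:3,:3];s=C[...,:2]/C[...,2:];s=s*(1+m["k1"]*(s**2).sum(-1,keepdims=True))
    rr=cv2.remap(p,(s*[m["fx"],m["fy"]]+[m["cx"],m["cy"]]).astype(np.float32),None,cv2.INTER_CUBIC)
    cv2.imwrite("pics/post.png",np.hstack([rr,cv2.resize(p,(400,400))]))
print(np.round(read_qpos()),read_time_s())
E
python3 s11.py
```

```text
M 0.039401095488243276
M -0.13109731574163916
False [1.3 0.2 0.9] 0.015398093431805046
[ 56.  -7. -26. 129. -35.  37. -71.] 36.1083
```

View pics/post.png

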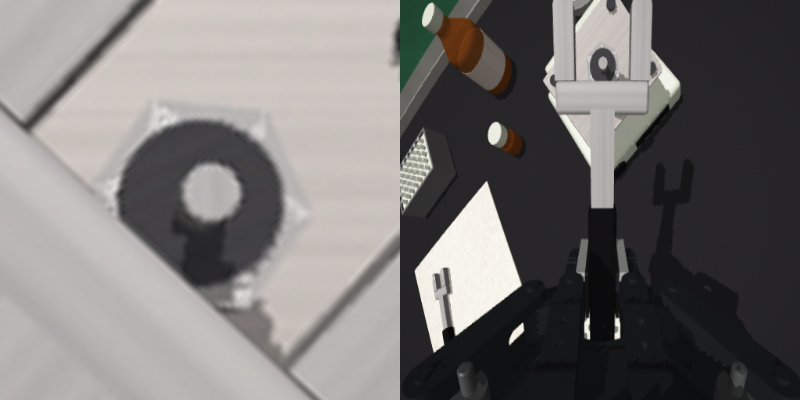

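The corners now sit at about 6.5° mod 60 and were at 38° before, so the nut has turned about 88°, a quarter turn. Next I'll lay the wrench back.

```bash
cat > s12.py <<'E'
from h import *
Rw=R.from_euler('z',0.9,degrees=True).as_matrix()@np.diag([1.,-1,-1])
p=np.array(read_ee_pos());line_to([p[0],p[1],0.30],vel=0.25)
move_to([0.5294,0.1542,0.25],Rw); print(np.round(read_qpos()))
line_to([0.5294,0.1542,0.05],vel=0.2)
print(line_to([0.5294,0.1542,0.0160],vel=0.05,until_force=5),np.round(read_ee_pos(),4),np.round(read_force(),1))
gripper_to(0.05)
line_to([0.5294,0.1542,0.20],vel=0.2); gripper_to(0.05);sleep(.3)
m=camera_model("wrist");q,d=snapshot("wrist");cv2.imwrite("pics/end.png",q)
for n in ["wrench_big_mid","wrench_big_jaw","wrench_small_mid"]:
    for r in spot_point("wrist",n)[:2]:
        u=px(r["location"]);print(n,round(r["p"],2),u.round(),onplane(m,u,.016).round(3),world(m,u,d[int(u[1]),int(u[0])]).round(3))
print(read_time_s())
E
python3 s12.py
```

```text
[  12.   23.  -41.   84.   15.   79. -119.]
True [0.5284 0.1538 0.0164] [-0.3 -0.5  4.9]
wrench_big_mid 0.69 [159. 363.] [0.244 0.295 0.016] [0.55  0.176 0.285]
wrench_big_mid 0.6 [259. 150.] [0.558 0.154 0.016] [0.558 0.154 0.016]
wrench_small_mid 0.85 [159. 171.] [0.532 0.267 0.016] [0.532 0.267 0.016]
41.9167
```

View pics/end.png

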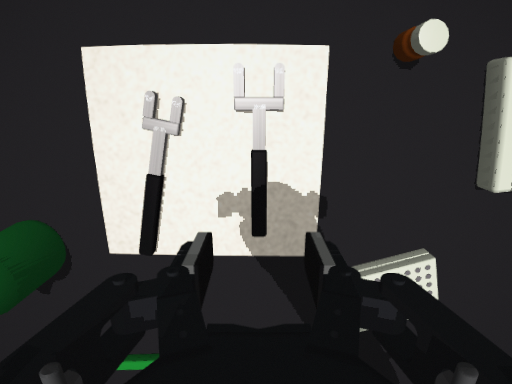

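The big wrench lies flat on the pad with its middle at about (259,150). The small wrench at (158,172) hasn't moved, and the gripper is clear of everything.

```bash
python3 -c "
from workcell import *
print(finish_job())"
```

```text
the job is handed in; nothing more can be done
None
```

I handed the job in at about 42 s: the nut was run finger-tight by the fingers, tightened about 88° more with the fitting wrench (estimated from the wrist pictures), and the wrench lies flat on the pad, released, but the hand-in returned no verdict.

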